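# Load the agitator bath and hold its run lever

### The arm

A 6-joint arm with a two-finger parallel gripper is mounted at the origin on the work surface. World frame = base frame: x ahead of the robot, y to its left, z up, the work surface at z = 0. Lengths are in m, angles in rad, forces in N, time in s.
With the tool pointing down it reaches from about 0.275 to 0.975 m from the base axis. Payload 8.4 kg.
Tool frame: the origin (TCP) lies at the very end of the fingers, on their centre line; the grasp point (between the pads) lies 19 mm behind it; z points along the fingers, y is the line along which they close (so a half turn about z gives the same grasp; the last joint's range is limited). The gripper opens to 92 mm and grips with 3 to 60 N. Pads are 20 mm wide; open, the fingers measure 128 mm over their backs; the gripper's body (75 mm by 189 mm) begins 69 mm behind the grasp point.
Start: joints at [-1.115, 0.353, 1.633, -0, 1.155, -0.002], TCP at [0.276, -0.561, 0.215] pointing down, gripper open.
Joint ranges: [-2.63, 2.63], [-0.92, 2.1], [0.06, 2.66], [-1.3, 4.44], [0, 2.69], [-3.02, 3.02]. Speed limits (rad/s): [2.22, 2.22, 2.79, 3.14, 3.14, 3.14].

### API

Orientations are given as a rotation vector (axis times angle).
In Python, from cell import bot gives the robot as it stands. The module is installed in compiled form; this text tells all that it offers. Calls block until the motion is done:
- bot.move_to(position, orientation): joint-space move of the TCP to a pose.
- bot.movel(position, v=0.15, rotation=None): straight line of the TCP; rotation=None keeps the orientation; v is the mean speed in m/s.
- bot.movej(angles): joint-space move.
- bot.gripper_to(opening, grip_force=None): finger opening in m; grip_force is the grip in N (None keeps the last); returns when the fingers have stopped.
- bot.dwell(seconds).
- bot.ik(position, orientation): joint angles nearest the present ones, or None.
- bot.capture(name): name is "scene" or "top"; returns (picture, depth): 480x640x3 uint8, red, green, blue; 480x640 float32, m along the optical axis (not along the pixel's ray), 0 where there is no reading.
- bot.calibration(name): a dict with "camera_matrix" (3x3 intrinsics, pixels), "world_from_camera" (4x4, takes a point from camera to world coordinates). Camera axes: x right, y down, z forward; pixel columns grow to the right and rows downward; lengths in m; the calibration is good to about 2 mm. A picture is of the moment at which its call begins. calibration takes no time and is no camera call.
A pose or a line that the arm cannot do raises bot.MotionError and nothing moves.
- bot.job_done(): hands the job in; it is judged then, once.
Readings, each from a call of its own:
- bot.get_t(): time.
- bot.get_q(): joint angles.
- bot.get_qd(): joint speeds.
- bot.get_joint_efforts(): joint torques, N m.
- bot.get_tool_pos(): TCP position.
- bot.get_tool_rot(): TCP orientation.
- bot.get_ft_force(): force on the tool from outside, world axes, zero at the start.
- bot.get_ft_torque(): the same for the moment, N m.
- bot.get_width(): finger opening in m.
- bot.get_finger_force(): force on a finger pad.
Only numpy, scipy, OpenCV 4.12 (cv2) and the standard library are available. Lean on these libraries where they do the work, as an engineer would, in place of code of your own. Each camera call takes 0.05 s, during which the arm holds its last target. There are 200 camera calls.

### The job

Pour all six white ceramic mixing balls from the steel beaker into the steel tank of the blue agitator bath, and stand the empty beaker upright on the bench again. Then press the bath's spring-loaded run lever (red cross handle) down until its arm lies level, with its black pointer in the green band, and finish while still holding it there. Leave the amber jar, the aluminium canister and the cassette tray where they are.

Things in the scene. Friction and masses are not known exactly. Their poses are not given: they have to be found in the camera images.
- bath: The agitator bath, a fixed blue and cream machine 220 (x) x 280 (y) mm on the bench; origin at the centre of its underside, z up, its front faces -x (the robot at yaw 0). The tank is in its +y half and the run lever over its -y half, where the deck is only 57 mm high. Blue housing beside the tank is 95 mm high. The scale plate with the green band (level +- 5 degrees) stands 3 mm thick 18 mm to the -y side of the lever's arm.
- tank_in (a point): Centre of the inner floor of the open steel tank, 30 mm above the bench; axes as the bath's. Inside 120 (x) x 110 (y) mm, walls 5 mm thick, rim 120 mm above the bench (90 mm above this point).
- beaker: The straight round steel beaker, outer diameter 64 mm, height 100 mm, wall 3 mm, floor 5 mm, about 140 g, open at the top, starts upright on the bench with the six balls in its lower 25 mm, loose; origin at the centre of its underside, z towards its mouth.
- beaker_mid (a point): Centre of the beaker, half-way up on its axis (50 mm above its underside); z towards its mouth.
- ball0_center (a point): Centre of one white ceramic ball, diameter 18 mm, 12 g; all six are alike and start in the beaker.
- ball1_center (a point): Centre of one white ceramic ball, diameter 18 mm, 12 g; all six are alike and start in the beaker.
- ball2_center (a point): Centre of one white ceramic ball, diameter 18 mm, 12 g; all six are alike and start in the beaker.
- ball3_center (a point): Centre of one white ceramic ball, diameter 18 mm, 12 g; all six are alike and start in the beaker.
- ball4_center (a point): Centre of one white ceramic ball, diameter 18 mm, 12 g; all six are alike and start in the beaker.
- ball5_center (a point): Centre of one white ceramic ball, diameter 18 mm, 12 g; all six are alike and start in the beaker.
- run_lever (a joint): Angle of the run lever about its level pivot, rad: 0 raised at rest (arm 0.35 rad = 20 degrees above level), 0.35 level (middle of the green band, which spans 0.26 to 0.44), 0.60 at the lower stop. A spring returns it to 0 when let go; pressing down on the handle takes about 4 N to start, 9.5 N at level and 13 N at the stop.
- lever_pivot (a point): The pivot of the run lever, 110 mm above the bench on the bath's far (+x) side; fixed. The arm (12 mm thick) runs from it towards the bath's -x side, 140 mm to the axis of the handle.
- lever_handle (a point): Centre of the red cross handle, a round bar 20 mm in diameter and 80 mm long along the bath's y axis, at the end of the 140 mm arm; its centre is about 158 mm above the bench at rest and 110 mm when the arm is level. It moves down and slightly towards the bath's -x side (8 mm) as it is pressed to level.
- reagent: Amber jar with black cap, 64 mm in diameter, 110 mm high, origin at the centre of its underside; leave alone.
- canister: Aluminium canister with wire handle on its lid, 94 mm in diameter, 128 mm high, origin at the centre of its underside; leave alone.
- cassette_tray: White tray 100 x 140 x 25 mm with coloured cassettes, origin at the centre of its underside; leave alone.
There are look-alikes about, which are no part of the job. Leave any pink or yellow look-alike of the beaker alone.

How it is judged:
By the outcome, as a careful person would: the job done as asked, in the order asked, and still so for the second after the job is handed in, while the arm keeps its last pose, push and grip.
It also fails if it takes over 64 s, if anything falls off the work surface, if the arm or the gripper's body presses on something with over 40 N, if the wrist force passes 120 N, or if a joint passes its speed limit or range.

## Working session

There is one attempt and no reset: what is moved stays moved. The work goes in short steps, each a Python script; the robot and the scene stay as the last script left them, time stands still between calls to the robot, and variables do not carry over. Pictures are saved under pics/ and viewed, at most 10 in all, crops included, and the job is handed in when it is done.

```bash
mkdir -p pics; cat > h.py <<'E'
import numpy as np, cv2
from cell import bot
def cloud(name):
    p,d=bot.capture(name); c=bot.calibration(name); K=np.array(c["camera_matrix"]);T=np.array(c["world_from_camera"])
    v,u=np.mgrid[:480,:640]
    P=np.stack([(u-K[0,2])/K[0,0]*d,(v-K[1,2])/K[1,1]*d,d],-1)@T[:3,:3].T+T[:3,3]
    P[d==0]=np.nan
    return p,P
E
python3 - <<'E'
from h import *
for n in("scene","top"):
    p,P=cloud(n); cv2.imwrite(f"pics/{n}0.png",p[...,::-1]); np.savez(f"{n}0.npz",p=p,P=P)
    print(n,np.round(bot.calibration(n)["world_from_camera"],3).tolist())
print(bot.get_t())
E
```

```text
scene [[0.46, 0.755, -0.467, 0.957], [0.888, -0.383, 0.255, -0.228], [0.014, -0.532, -0.847, 0.91], [0.0, 0.0, 0.0, 1.0]]
top [[-0.024, -0.994, 0.106, 0.4], [-1.0, 0.025, 0.007, -0.015], [-0.01, -0.106, -0.994, 1.304], [0.0, 0.0, 0.0, 1.0]]
0.1
```

View pics/scene0.png

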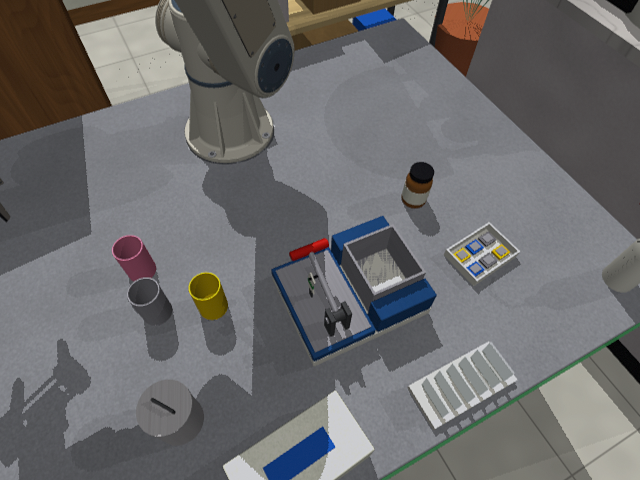

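View pics/top0.png

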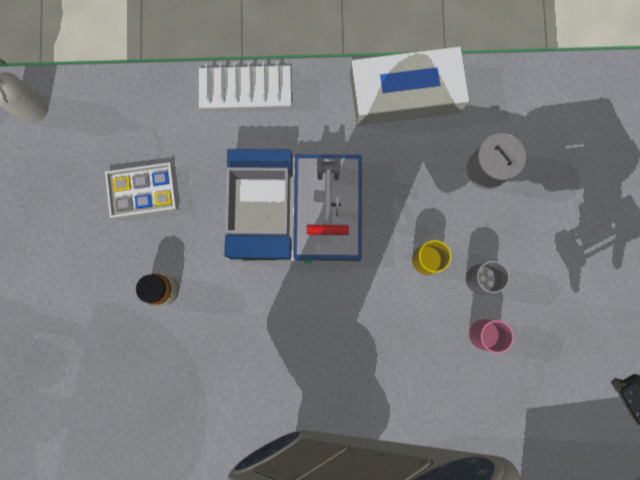

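The beaker candidates in the top view are grey (490,278), pink (492,337) and yellow (433,257). The grey one fits: it is steel and white balls show inside it. Next I'll confirm that with an enlarged crop and measure positions.

```bash
python3 - <<'E'
from h import *
z=np.load("top0.npz");p,P=z['p'],z['P']
cv2.imwrite("pics/crop.png",cv2.resize(p[220:360,400:540,::-1],(560,560),interpolation=cv2.INTER_CUBIC))
hsv=cv2.cvtColor(p,cv2.COLOR_RGB2HSV);H,S,V=hsv[...,0],hsv[...,1],hsv[...,2]
Z=P[...,2]
v,u=np.mgrid[:480,:640]
def blob(name,m):
    m=m.astype(bool); q=P[m]
    if len(q)<5: print(name,len(q));return
    c,r=cv2.minEnclosingCircle(q[:,:2].astype(np.float32))
    print(name,len(q),"circ",np.round(c,4),round(r,4),"med",np.round(np.nanmedian(q,0),4),"rect",[np.round(a,4) for a in cv2.minAreaRect(q[:,:2].astype(np.float32))])
ok=np.isfinite(Z)
def box(u0,v0,u1,v1): return ok&(u>u0)&(u<u1)&(v>v0)&(v<v1)
blob("steel rim",box(462,255,515,302)&(Z>.09)&(Z<.108))
blob("pink rim",box(462,312,522,362)&(Z>.09)&(Z<.108))
blob("yellow rim",box(405,232,458,282)&(Z>.09)&(Z<.108))
blob("balls",box(478,262,500,292)&(Z<.05)&(Z>.01)&(V>120))
red=box(270,200,370,250)&((H<8)|(H>172))&(S>150)
blob("red",red)
blue=ok&(H>100)&(H<125)&(S>130)&(v<270)&(v>140)&(u>220)&(u<370)
blob("blue",blue)
blob("bluehigh",blue&(Z>.085)); blob("bluelow",blue&(Z<.08))
blob("tank rim",box(220,140,300,270)&(Z>.113)&(Z<.13))
blob("tank floor",box(235,175,285,230)&(Z<.04))
blob("canister",box(470,125,535,190)&(Z>.118)&(Z<.14))
blob("jar",box(130,260,180,310)&(Z>.1))
E
```

```text
steel rim 238 circ [ 0.4492 -0.3457] 0.0326 med [ 0.4503 -0.3481  0.0993] rect [array([ 0.4494, -0.3454]), array([0.0626, 0.0638]), np.float64(9.2166)]
pink rim 244 circ [ 0.3338 -0.3472] 0.0327 med [ 0.3322 -0.3493  0.0998] rect [array([ 0.3331, -0.3472]), array([0.0641, 0.0616]), np.float64(89.2964)]
yellow rim 202 circ [ 0.4925 -0.2335] 0.032 med [ 0.4937 -0.2335  0.1   ] rect [array([ 0.4925, -0.2332]), array([0.0623, 0.0615]), np.float64(89.3747)]
balls 69 circ [ 0.4477 -0.3508] 0.0254 med [ 0.453  -0.3515  0.0228] rect [array([ 0.4477, -0.354 ]), array([0.0484, 0.0253]), np.float64(0.3128)]
red 355 circ [ 0.5433 -0.023 ] 0.0382 med [ 0.5435 -0.0214  0.1675] rect [array([ 0.5439, -0.023 ]), array([0.0751, 0.0174]), np.float64(89.0851)]
blue 2863 circ [0.6086 0.0421] 0.1718 med [0.5372 0.0984 0.0951] rect [array([0.6076, 0.0424]), array([0.2716, 0.2199]), np.float64(88.1997)]
bluehigh 2301 circ [0.6096 0.1139] 0.1253 med [0.5355 0.1143 0.0957] rect [array([0.6094, 0.1139]), array([0.1284, 0.2187]), np.float64(88.1206)]
bluelow 561 circ [ 0.6056 -0.0243] 0.1255 med [ 0.5863 -0.0122  0.0555] rect [array([ 0.6057, -0.0254]), array([0.1359, 0.2196]), np.float64(88.1961)]
tank rim 769 circ [0.6093 0.1141] 0.0876 med [0.616  0.1158 0.1204] rect [array([0.6099, 0.1139]), array([0.1207, 0.1317]), np.float64(88.0855)]
tank floor 2460 circ [0.6181 0.1169] 0.0732 med [0.6177 0.1159 0.0308] rect [array([0.6179, 0.1161]), array([0.1028, 0.1076]), np.float64(89.0048)]
canister 116 circ [ 0.6851 -0.3716] 0.044 med [ 0.6846 -0.3739  0.1263] rect [array([ 0.6849, -0.3678]), array([0.0723, 0.0817]), np.float64(64.3189)]
jar 671 circ [0.4425 0.3251] 0.0285 med [0.4424 0.3245 0.1104] rect [array([0.4423, 0.3254]), array([0.0558, 0.0546]), np.float64(88.6878)]
```

View pics/crop.png

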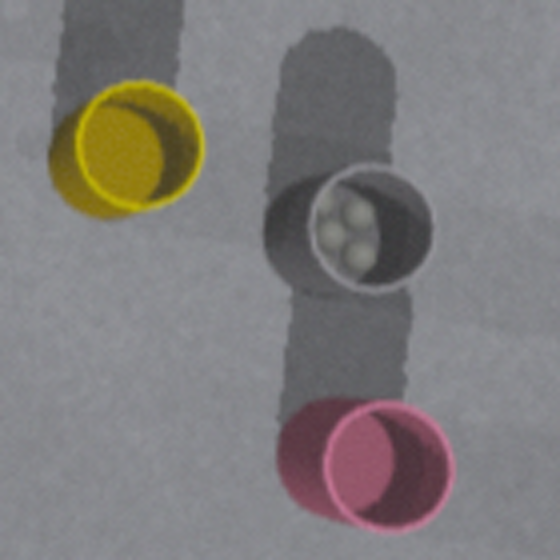

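The steel beaker is the one holding white balls (crop 345,230), at about (0.449, -0.346). The rim reads z=0.099 with r=0.032, which matches the given sizes. The bath's yaw is about -1.8°. The plan is a near-horizontal side grasp, then a pour by rolling the tool. Next I'll check IK for that.

```bash
cat >> h.py <<'E'
from scipy.spatial.transform import Rotation as R
def ori(az,pitch,roll=0,flip=0):
    "tool z along azimuth az, pitched down; tool y horizontal at roll 0; roll about tool z (deg)"
    az,p=np.radians([az,pitch])
    z=np.array([np.cos(p)*np.cos(az),np.cos(p)*np.sin(az),-np.sin(p)])
    y=np.array([-np.sin(az),np.cos(az),0]); x=np.cross(y,z)
    return (R.from_matrix(np.stack([x,y,z],1))*R.from_euler('z',roll+180*flip,degrees=True)).as_rotvec()
def tcp(g,o,back=.019): return np.array(g)+R.from_rotvec(o).apply([0,0,back])
E
python3 - <<'E'
from h import *
B=[.449,-.346,.06]; C=[.595,.06,.225]
def t(g,o):
    q=bot.ik(tcp(g,o),o); return None if q is None else np.round(q,2).tolist()
for pi in (10,20,30):
    for az in (90,60,30,0,-38):
        for f in (0,1):
            q=t(B,ori(az,pi,0,f)); 
            if q: print("grasp",pi,az,f,q)
    for az in (0,20,-20,40):
        for r in range(-180,181,45):
            q=t(C,ori(az,pi,r))
            if q: print("pour",pi,az,r,q)
E
```

```text
grasp 10 90 0 [-0.99, 1.16, 1.23, 0.64, 2.02, 2.0]
grasp 10 90 1 [-0.99, 1.16, 1.23, 0.64, 2.02, -1.14]
grasp 10 60 0 [-1.16, 1.05, 1.55, 0.93, 1.72, 2.0]
grasp 10 60 1 [-1.16, 1.05, 1.55, 0.93, 1.72, -1.14]
grasp 10 30 0 [-1.27, 0.98, 1.91, 1.31, 1.46, 1.82]
grasp 10 30 1 [-1.27, 0.98, 1.91, 1.31, 1.46, -1.32]
grasp 10 0 0 [-1.26, 0.99, 2.26, 1.9, 1.43, 1.47]
grasp 10 0 1 [-1.26, 0.99, 2.26, 1.9, 1.43, -1.68]
grasp 10 -38 0 [-0.65, 1.15, 2.49, 3.15, 1.89, 1.58]
grasp 10 -38 1 [-0.65, 1.15, 2.49, 3.15, 1.89, -1.57]
pour 10 0 -180 [0.22, 0.54, 2.53, 3.37, 1.33, -1.59]
pour 10 0 -135 [0.22, 0.54, 2.53, 3.37, 1.33, -0.8]
pour 10 0 -90 [0.22, 0.54, 2.53, 3.37, 1.33, -0.01]
pour 10 0 -45 [0.22, 0.54, 2.53, 3.37, 1.33, 0.77]
pour 10 0 0 [0.22, 0.54, 2.53, 3.37, 1.33, 1.56]
pour 10 0 45 [0.22, 0.54, 2.53, 3.37, 1.33, 2.34]
pour 10 0 135 [0.22, 0.54, 2.53, 3.37, 1.33, -2.37]
pour 10 0 180 [0.22, 0.54, 2.53, 3.37, 1.33, -1.59]
pour 10 20 -180 [-0.2, 0.54, 2.5, 2.58, 1.31, -1.51]
pour 10 20 -135 [-0.2, 0.54, 2.5, 2.58, 1.31, -0.73]
pour 10 20 -90 [-0.2, 0.54, 2.5, 2.58, 1.31, 0.06]
pour 10 20 
[... 5181 characters left out ...]
.74, 0.17]
pour 30 -20 0 [0.46, 0.25, 2.33, 4.35, 0.74, 0.95]
pour 30 -20 45 [0.46, 0.25, 2.33, 4.35, 0.74, 1.74]
pour 30 -20 90 [0.46, 0.25, 2.33, 4.35, 0.74, 2.53]
pour 30 -20 135 [0.46, 0.25, 2.33, 4.35, 0.74, -2.97]
pour 30 -20 180 [0.46, 0.25, 2.33, 4.35, 0.74, -2.19]
pour 30 40 -180 [-0.34, 0.29, 2.26, 1.68, 0.85, -0.88]
pour 30 40 -135 [-0.34, 0.29, 2.26, 1.68, 0.85, -0.09]
pour 30 40 -90 [-0.34, 0.29, 2.26, 1.68, 0.85, 0.7]
pour 30 40 -45 [-0.34, 0.29, 2.26, 1.68, 0.85, 1.48]
pour 30 40 0 [-0.34, 0.29, 2.26, 1.68, 0.85, 2.27]
pour 30 40 90 [-0.34, 0.29, 2.26, 1.68, 0.85, -2.45]
pour 30 40 135 [-0.34, 0.29, 2.26, 1.68, 0.85, -1.66]
pour 30 40 180 [-0.34, 0.29, 2.26, 1.68, 0.85, -0.88]
```

```bash
cat > g.py <<'E'
from h import *
o=ori(90,20,0,1); B=np.array([.449,-.346,.06]); t=R.from_rotvec(o).apply([0,0,1])
E
python3 - <<'E'
from g import *
bot.move_to(tcp(B-.12*t,o),o)
bot.movel(tcp(B,o),v=.12)
bot.gripper_to(.03,35)
print(bot.get_t(),bot.get_width(),bot.get_finger_force(),bot.get_ft_force(),np.round(bot.get_q(),2))
bot.movel(tcp(B+[0,0,.03],o),v=.1)
p,P=cloud("scene"); cv2.imwrite("pics/s1.png",p[150:400,60:360,::-1].repeat(2,0).repeat(2,1))
print(bot.get_t(),bot.get_width(),bot.get_ft_force())
# feasibility of pouring
for az in(0,10,20):
    for z in(.215,.28):
        o2=ori(az,20,180); print(az,z,np.round(bot.ik(tcp([.63,.18,z],o2),o2),2))
E
```

```text
2.8167 0.06412369686031562 34.999906439334154 [ 1.22350779 -1.35579274  0.33130303] [-0.98  1.07  1.3   0.58  1.88 -1.15]
3.3167 0.06411659169606018 [-0.35015965  0.20118939 -2.66598679]
0 0.215 [ 0.52  0.42  2.35  3.78  0.91 -1.81]
0 0.28 [ 0.52  0.25  2.32  3.89  0.76 -1.97]
10 0.215 [ 0.37  0.41  2.39  3.38  0.88 -1.66]
10 0.28 [ 0.37  0.23  2.36  3.44  0.68 -1.74]
20 0.215 [ 0.21  0.4   2.39  2.97  0.88 -1.51]
20 0.28 [ 0.21  0.23  2.36  2.93  0.68 -1.45]
```

View pics/s1.png

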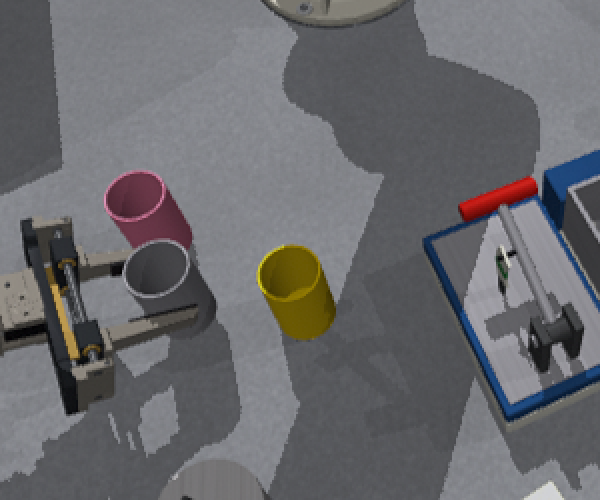

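The beaker is held upright and lifted (crop 160,280; width 64.1 mm), and neither neighbour was disturbed. Now I'll carry and pour.

```bash
cat >> g.py <<'E'
AZ,PI=15,20
def bvec(o_phi,o_0): return (R.from_rotvec(o_phi)*R.from_rotvec(o_0).inv()).apply([0,0,1])
o0=ori(AZ,PI,180)
def pour(phi): return ori(AZ,PI,180+phi)
G1=np.array([.612,.150,.205])-.04*bvec(pour(115),o0)
G2=np.array([.610,.122,.19])-.04*bvec(pour(150),o0)
E
python3 - <<'E'
from g import *
print(G1,G2,bvec(pour(115),o0),bvec(pour(150),o0))
om=ori(52,PI,180)
bot.movel(tcp(B+[0,0,.24],o),v=.2)
bot.movel(tcp([.5,-.1,.30],om),v=.2,rotation=om)
bot.movel(tcp([G1[0],G1[1],.29],o0),v=.2,rotation=o0)
bot.movel(tcp(G1,o0),v=.15)
print(bot.get_t(),np.round(bot.get_q(),2),bot.get_width())
p,P=cloud("scene"); cv2.imwrite("pics/s2.png",p[120:420,200:500,::-1].repeat(2,0).repeat(2,1))
E
```

```text
[0.62084871 0.18763875 0.21524814] [0.62830754 0.14636232 0.21590968] [-0.22121785 -0.94096887 -0.25620354] [-0.45768856 -0.60905797 -0.6477419 ]
9.3 [ 0.32  0.4   2.4   3.21  0.88 -1.6 ] 0.06438879990548713
```

View pics/s2.png

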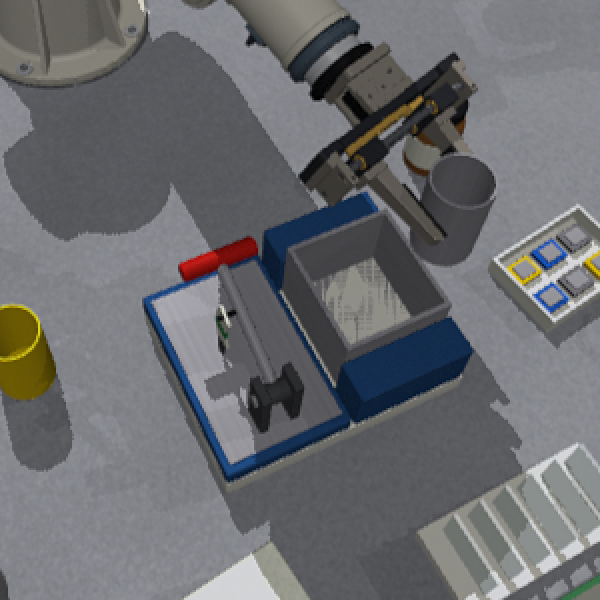

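```bash
python3 - <<'E'
from g import *
q0=np.array(bot.get_q())
last=0
for phi in (45,75,86,92,98,104,110,115):
    q=q0.copy(); q[5]+=np.radians(phi); bot.movej(q); bot.dwell(.12 if phi>80 else 0)
bot.dwell(.3)
p,_=cloud("scene"); a=p[160:360,280:480,::-1].repeat(2,0).repeat(2,1)
print(bot.get_t(), bot.get_ft_force())
bot.movel(tcp(G2,pour(150)),v=.06,rotation=pour(150)); bot.dwell(.4)
p,_=cloud("scene"); b=p[160:360,280:480,::-1].repeat(2,0).repeat(2,1)
cv2.imwrite("pics/s3.png",np.hstack([a,b]))
print(bot.get_t(), bot.get_ft_force(),bot.get_width(),np.round(bot.get_q(),2))
E
```

```text
13.2917 [ 0.48115364  0.80848926 -1.05239332]
14.5917 [-0.30458111 -0.22468653 -1.4251627 ] 0.06429349034251831 [0.19 0.39 2.41 3.06 0.89 1.08]
```

View pics/s3.png

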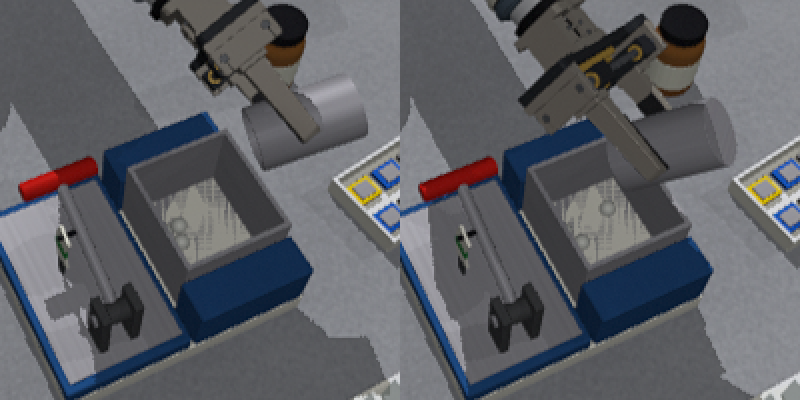

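The wrist reads 1.4 N, which is the empty beaker, and balls are visible in the tank. Next I'll roll it upright, lift, and check that all six are there.

```bash
python3 - <<'E'
from g import *
bot.movel(bot.get_tool_pos()+np.array([0,.03,.06]),v=.2)
q=np.array(bot.get_q()); q[5]-=np.radians(150); bot.movej(q)
print(bot.get_t(),np.round(bot.get_tool_pos(),3))
om=ori(52,PI,180)
bot.movel(tcp([.5,-.1,.30],om),v=.25,rotation=om)
p,P=cloud("top"); a=cv2.resize(p[140:270,215:375,::-1],(640,520),interpolation=cv2.INTER_CUBIC)
cv2.imwrite("pics/s4.png",a)
print(bot.get_t(), bot.get_ft_force())
E
```

```text
17.3083 [0.645 0.181 0.269]
19.9083 [ 0.60554497 -0.2885869  -1.55418586]
```

View pics/s4.png

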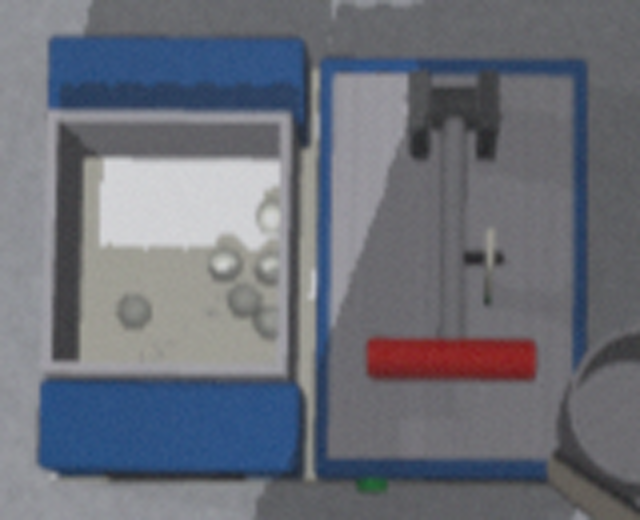

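All six balls are in the tank (crop: 270,215; 225,262; 270,265; 243,300; 270,318; 133,310). Next I'll stand the beaker back where it was and go above the lever.

```bash
python3 - <<'E'
from g import *
bot.movel(tcp(B+[0,0,.20],o),v=.25,rotation=o)
bot.movel(tcp(B+[0,0,.012],o),v=.2)
bot.movel(tcp(B+[0,0,.001],o),v=.03)
f0=bot.get_ft_force(); bot.gripper_to(.084); bot.dwell(.2)
bot.movel(tcp(B-.14*t,o),v=.15)
print(bot.get_t(),f0)
bot.movel(tcp(B-.14*t+[0,-.02,.22],o),v=.3)
bot.gripper_to(0.0,20)
D=R.from_euler('xz',[180,-1.8],degrees=True).as_rotvec()
print(np.round(bot.ik([.54,-.023,.23],D),2))
bot.move_to([.54,-.023,.23],D)
print(bot.get_t(),np.round(bot.get_tool_pos(),3),bot.get_ft_force(),np.round(bot.get_q(),2))
p,P=cloud("top"); z=P[250:310,455:525].reshape(-1,3); z=z[(z[:,2]>.09)&(z[:,2]<.108)]
print("beaker",cv2.minEnclosingCircle(z[:,:2].astype(np.float32)),np.median(z[:,2]))
s,_=cloud("scene")
cv2.imwrite("pics/s5.png",np.hstack([p[130:380,200:540,::-1],s[130:380,60:440,::-1]]))
E
```

```text
24.45 [-1.10655557 -0.09644897 -1.12621582]
[-0.05  0.21  1.8  -0.    1.14  1.56]
28.6333 [ 0.54  -0.023  0.23 ] [ 0.1923744  -0.28457605  0.26959132] [-0.05  0.21  1.8   0.    1.14  1.56]
beaker ((0.44826844334602356, -0.34577834606170654), 0.03246920928359032) 0.09945927634227236
```

View pics/s5.png

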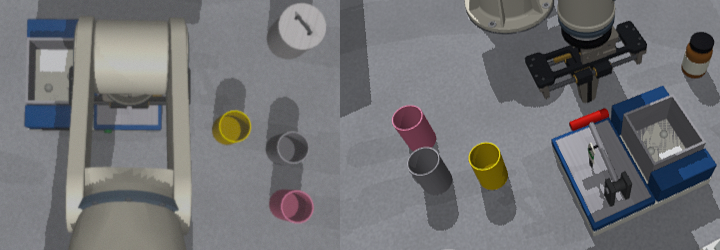

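The empty beaker stands upright at its old place. Now I'll press the lever.

```bash
python3 - <<'E'
from h import *
bot.movel([.542,-.023,.175],v=.1)
for x,z in((.5415,.16),(.540,.145),(.538,.13),(.537,.120)):
    bot.movel([x,-.023,z],v=.04); print(np.round(bot.get_ft_force(),2),np.round(bot.get_tool_pos(),4))
bot.dwell(.2)
print(bot.get_t())
p,P=cloud("scene"); hsv=cv2.cvtColor(p,cv2.COLOR_RGB2HSV)
m=((hsv[...,0]<8)|(hsv[...,0]>172))&(hsv[...,1]>150); m[:, :260]=0;m[:,350:]=0;m[:220]=0;m[290:]=0
q=P[m]; print("red",len(q),np.nanmin(q,0),np.nanmax(q,0),np.nanpercentile(q,95,axis=0))
cv2.imwrite("pics/s6.png",cv2.resize(p[215:345,260:390,::-1],(580,580),interpolation=cv2.INTER_CUBIC))
E
```

```text
[-6.42 -0.39  5.95] [ 0.5404 -0.023   0.1597]
[-6.49  0.42  7.04] [ 0.5388 -0.023   0.1448]
[-5.89  0.7   7.57] [ 0.5371 -0.0229  0.1299]
[-5.68  0.08  8.43] [ 0.5363 -0.0229  0.1201]
31.6083
red 224 [ 0.52587374 -0.06215543  0.11080761] [0.54642737 0.0179348  0.14650684] [0.54505485 0.01441211 0.12181882]
```

View pics/s6.png

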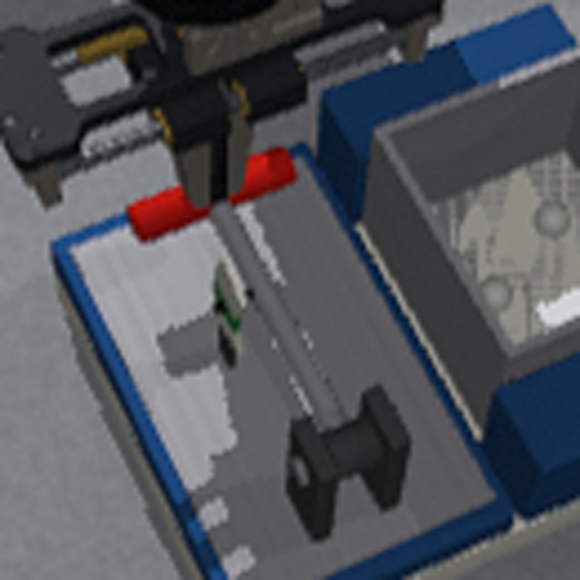

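The lever is held with the handle top at z≈0.121, centre x≈0.536, against 0.120 expected at level. It takes 8.4 N, and the pointer (248,292) lines up with the green band (232,305). The ±5° band allows ±12 mm at the handle, so I'm handing in.

```bash
python3 -c "
from cell import bot
print(bot.get_ft_force(),bot.get_t()); print(bot.job_done())"
```

```text
[-5.74806954  1.04666694  8.91188456] 31.6583
the job is handed in; nothing more can be done
None
```

I poured all six balls into the tank, stood the empty beaker upright where it started, and handed the job in at 31.7 s with the run lever held level in the green band; I haven't seen the verdict.

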